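Fit the slicing disc to the vegetable cutter

TASK

Take the slicing disc (the one with the single long blade) off its stand and fit it to the cutter's drive: with its stem in the socket, turn it under light pressure, never forcing it, until the key drops into the slot and the disc sits flush on the socket. Then let go of it and swing the retaining arm in over the disc. Leave the grating disc undisturbed on its own stand.

Things in the scene. Friction and masses are not known exactly. Their poses are not given: they have to be found in the camera images.
- slicer: Slicing disc to fit, 0.22-0.37 kg: flat metal disc 120 mm across, 4 mm thick, with ONE raised blade running out from the hub along its +x. Round stem below ends in a flat key. Origin at the key's tip on the axis, z up: key 0-10 mm, 19 mm long along x, 5 mm thick along y, alike after a half turn; stem 18 mm across at 10 mm, widening to 23 mm from 13.5 to 30 mm; disc 30-34 mm.
- slicer_knob (a point): Middle of the slicing disc's black round knob, to hold it by: 32 mm across, 46 mm tall, from the disc's top (34 mm above the key's tip) to 80 mm; this point is at 57 mm.
- slicer_underside (a point): Point on the slicing disc's axis at the underside of the disc, 30 mm above the key's tip. It lies at point seat when the disc is fully home.
- slicer_stand: Fixed white square stand in which the slicing disc starts, its disc flat on the stand's top: 64 by 64 mm, 40 mm tall, square bore 28 mm wide and 35 mm deep. Origin at the centre of its foot. The slicing and grating stands swap places at random.
- grater: Grating disc, not to be used: same size, knob, stem and axes as the slicing disc, but three rings of small round teeth instead of a blade. Origin at its key's tip.
- grater_stand: The grating disc's stand, fixed, like the other one; the grating disc stays in it. Origin at the centre of its foot.
- machine: Vegetable cutter, fixed: low metal motor housing 260 mm (its x) by 240 mm (its y), flat top 120 mm above the table. Origin on the table under the drive axis, z up. In the middle of the flat top stands a dark steel drive socket, 52 mm across, 32 mm tall. The socket cannot be turned by hand but is sprung: pressed by more than about 7 N it sinks, 6 mm at most, at 17 N, and comes back up.
- seat (a point): Centre of the socket's rim; axes are the machine's. Guide bore 26 mm wide, 20 mm deep; in its floor a straight slot 8 mm wide, 12 mm deep. The slot's direction is NOT measured: within 1.0 rad either side of the machine's x axis. With the key on the floor the disc stands 10 mm too high; within about 0.15 rad of the slot the key drops in, and the disc's underside lands on the rim.
- retainer (a joint): Retaining arm: steel bar 90 mm long, 14 wide, 10 thick, swinging level on an upright hinge near the machine's -x, +y corner. Rad: 0 = swung out past the +y side, 1.6 = end stop, its end over the disc; grows clockwise seen from above. Starts at 0 to 0.3, stays where left, 1.5 N at the pin moves it. It clears a fully seated disc by 5 mm but hits one that is not home.
- retainer_pin (a point): Top of the black upright pin at the arm's free end, by which it is swung: 12 mm across, 35 mm tall above the arm, 90 mm from the hinge axis. With the arm shut it stands about 55 mm from the drive axis.
- retainer_hinge (a point): Point on the arm's upright hinge axis at the height of the arm's top face (51 mm above the machine's flat top).
Things that resemble listed ones, but are neither listed nor needed, are in the scene too. What is shaped like the grater_stand but brown or purple is not meant.

How it is judged (in metres and radians):
On the way, in this order (a step that is already met when the one before it is completed fails the run):
1. the slicing disc has been lifted out of its stand (z of slicer in the frame of slicer_stand above 0.045 m), for 0.1 s.
2. the slicing disc is seated in the drive with the key in the slot, the fingers off it and the retaining arm still clear (z of slicer_underside in the frame of seat between -0.004 and 0.0025 m and horizontal distance between slicer_underside and seat below 0.004 m and angle between slicer's own z axis and vertical below 0.05 rad and contact force between the fingers and slicer below 0.1 N and value of joint retainer below 0.7 rad), for 0.2 s.
At the end, for the whole second after the job is handed in: The slicing disc is fully home in the drive (its underside within 2.5 mm of the socket's rim, within 4 mm of centred, level to 0.05 rad), at rest and released; the retaining arm is swung in over it (past 1.3 rad) and still; the grating disc is on its stand (within 6 mm of its axis) (z of slicer_underside in the frame of seat between -0.004 and 0.0025 m and horizontal distance between slicer_underside and seat below 0.004 m and angle between slicer's own z axis and vertical below 0.05 rad and value of joint retainer above 1.3 rad and linear speed of slicer below 0.02 m/s and velocity of joint retainer below 0.1 rad/s and horizontal distance between grater and grater_stand below 0.006 m); the robot touches nothing.
It fails at once if the slicing disc is forced: more than 30 N between it and the cutter (contact force between slicer and machine above 30 N).
It fails at once if the grating disc is disturbed (moved more than 15 mm) (distance of grater from where it was at the start of the episode above 0.015 m).
It also fails if it takes over 72 s, if anything falls off the work surface, if the arm or the gripper's body presses on something with over 40 N, if the wrist force passes 120 N, or if a joint passes its speed limit or range.

ROBOT

A 6-joint arm with a two-finger parallel gripper is mounted at the origin on the work surface. World frame = base frame: x ahead of the robot, y to its left, z up, the work surface at z = 0. Lengths are in m, angles in degrees, forces in N, time in s.
With the tool pointing down it reaches from about 0.425 to 1.125 m from the base axis. Payload 14.9 kg.
Tool frame: the origin (TCP) lies at the very end of the fingers, on their centre line; the grasp point (between the pads) lies 19 mm behind it; x points along the fingers, z is the direction in which the jaws open and shut, and the axes are right-handed (so a half turn about x gives the same grasp; the last joint's range is limited). The gripper opens to 91 mm and grips with 3 to 60 N. Pads are 32 mm wide; open, the fingers measure 118 mm over their backs; the gripper's body (76 mm by 178 mm) begins 60 mm behind the grasp point.
Start: joints at [-65.735, 21.709, 99.362, -0, 58.929, -1.908], TCP at [0.309, -0.628, 0.214] pointing down, gripper open.
Joint ranges: [-158.91, 158.91], [-42.39, 125.64], [0.06, 152.35], [-60.88, 240.88], [17.5, 164.5], [-176.32, 176.32]. Speed limits (degrees/s): [108.29, 108.29, 136.94, 180, 180, 180].

INTERFACE

Orientations are given as [roll, pitch, yaw] about the fixed x, y, z axes, in that order (R = Rz(yaw) Ry(pitch) Rx(roll)).
In Python, from plant import * gives the robot as it stands.
- The arm moves only by the shell command python3 -m inch 'ROWS' [FORCE]. ROWS is JSON, a list of rows, each an object with "fingers": the closure, from -1 (fully open) to 1 (shut); "dp": the shift along the world's x, y, z normalised to -1 to 1, where 1 is 0.5 m, a list of three; "roll": the turn about the world's z normalised to -1 to 1, where 1 is pi/4 rad. In form: [{"fingers": fingers, "dp": [x, y, z], "roll": roll}, ...]. A call has 1 to 5 rows; each row is the pose to reach, as a shift and turn from the pose commanded when the call began; what a row does not reach only later rows make up. A row lasts 1/8 s, in which the tool goes at most 62.5 mm and 10.7 degrees, less where a joint would pass 70% of its speed; a pose out of reach is approached as far as the arm can. A call with a number of a shift or a turn outside -1 to 1 is refused whole. A call with a gripper value outside its range is refused whole. The fingers move at their own pace and stop on an object; FORCE is the grip in N (left out, the last holds). Time passes only in rows, so rows that repeat a pose let the fingers close. It gives the time, the measured TCP pose, the force and the opening at its end, in the units of the state.
- state(): the state, without advancing time (a new reading comes with each control period).
- capture(name): name is "scene" or "side" or "wrist"; returns a dict with "pixels" (480x640x3 uint8, blue, green, red), "range_z" (480x640 float32, m along the optical axis (not along the pixel's ray), 0 where there is no reading), "fx", "fy", "cx", "cy" (pixels), "R" (3x3) and "t" (3): a world point X has camera coordinates R X + t; the wrist camera has in their place "mount" (4x4, takes a point from camera to tool coordinates, whose origin is the TCP and whose axes are the tool frame's). Camera axes: x right, y down, z forward; pixel columns grow to the right and rows downward; lengths in m; the calibration is good to about 2 mm. A picture is of the moment at which its call begins: read the wrist's pose just before it.
- close_job(): hands the job in, once; it reports no verdict.
The state is a dict: "clock": time; "joint_pos": joint angles; "joint_velocities": joint speeds; "effort": joint torques, N m; "eef_pos": TCP position; "ee_rot": TCP orientation; "ft_force": force on the tool from outside, world axes, zero at the start; "ft_torque": the same for the moment, N m; "width": opening from 0.0 (shut) to 1.0 (fully open).
Only numpy, scipy, OpenCV 4.12 (cv2) and the standard library are available. Lean on these libraries where they do the work, as an engineer would, in place of code of your own. Each camera call takes 0.05 s, during which the arm holds its last target.

## Working session

There is one attempt and no reset: what is moved stays moved. The work goes in short steps, Python scripts to look and compute and a shell command to move; the robot and the scene stay as the last step left them, time stands still between calls to the robot, and variables do not carry over. Pictures are saved under pics/ and viewed, and the job is handed in when it is done.

```bash
ls; mkdir -p pics; python3 - <<'E'
from plant import *
import cv2
print(state())
for n in ["scene","side","wrist"]:
    c=capture(n)
    cv2.imwrite(f"pics/{n}0.png",c["pixels"])
    import pickle;pickle.dump(c,open(f"{n}0.pkl","wb"))
    print(n,{k:c[k] for k in c if k not in("pixels","range_z")},(c["range_z"]>0).mean())
E
```

```text
pics
{'clock': 0.0, 'joint_pos': array([-6.57399625e+01,  2.17377540e+01,  9.93965427e+01, -1.84338618e-03,
        5.89270749e+01, -1.90820020e+00]), 'joint_velocities': array([ 0.02371086, -0.08738149, -0.0470188 , -0.05676486, -0.03289882,
       -0.03749019]), 'effort': array([-1.50353455e-03, -7.63721108e+01, -4.34370804e+01,  6.50210981e-02,
        4.24165581e-02, -1.13686874e-04]), 'eef_pos': array([ 0.30852726, -0.62789512,  0.21328947]), 'ee_rot': array([179.56454702,  89.93860811, 115.733737  ]), 'ft_force': array([-0.27593189, -0.32230481, -0.09009561]), 'ft_torque': array([ 0.01245414, -0.03072651, -0.00274505]), 'width': 1.003519854494704}
scene {'fx': 609.9971306935964, 'fy': 609.9971306935964, 'cx': 312.9208200980912, 'cy': 241.2932900184803, 'R': array([[-0.90530532,  0.42436339,  0.01838449],
       [ 0.30193461,  0.67336099, -0.67484848],
       [-0.29876038, -0.60539301, -0.73772728]]), 't': array([0.44809372, 0.00886984, 1.66902104])} 0.9960807291666667
side {'fx': 542.7487441460202, 'fy': 542.7487441460202, 'cx': 326.92984491876337, 'cy': 247.35014067783993, 'R': array([[-0.89438639, -0.44712323, -0.01240176],
       [-0.2268469 ,  0.4773119 , -0.84894866],
       [ 0.38550417, -0.75647483, -0.52832979]]), 't': array([0.34765224, 0.24806027, 1.15803114])} 0.9959212239583334
wrist {'fx': 331.8762440775133, 'fy': 331.8762440775133, 'cx': 319.11338735916274, 'cy': 236.55759694799607, 'mount': array([[-3.17912717e-05, -2.44628447e-01,  9.69616895e-01,
        -1.71486588e-01],
       [-5.50942857e-04, -9.69616744e-01, -2.44628427e-01,
         6.86980328e-02],
       [ 9.99999848e-01, -5.41980551e-04, -1.03950946e-04,
         1.20668449e-03],
       [ 0.00000000e+00,  0.00000000e+00,  0.00000000e+00,
         1.00000000e+00]])} 0.9621614583333333
```

View pics/scene0.png

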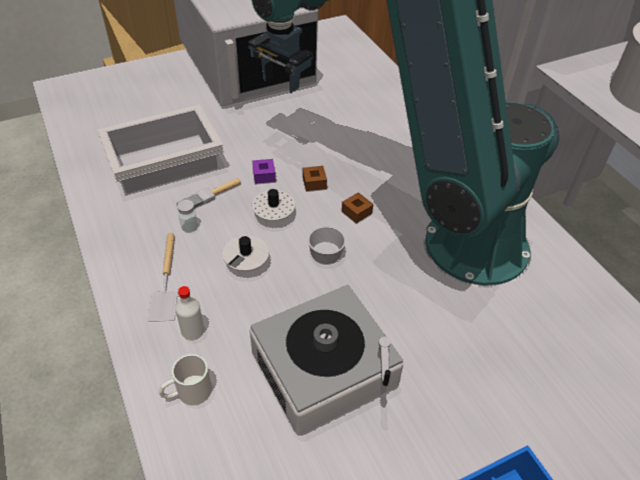

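View pics/side0.png

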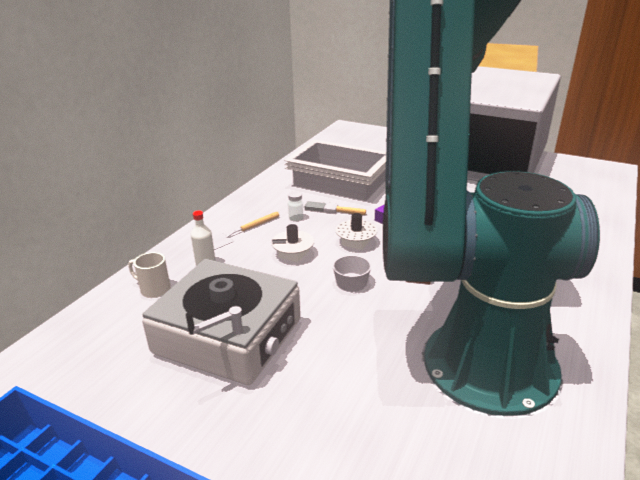

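View pics/wrist0.png

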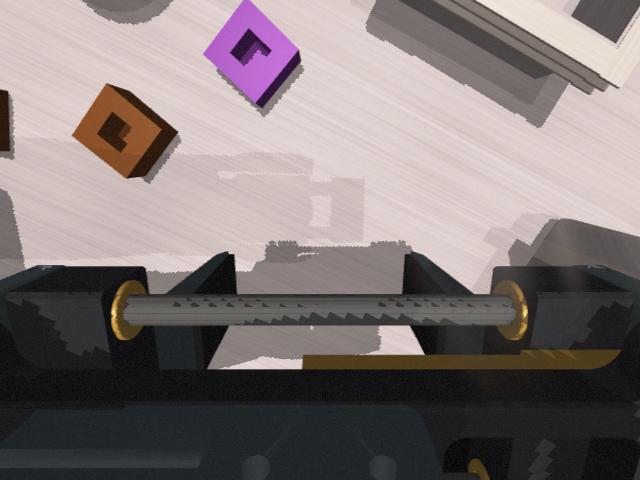

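The slicing disc candidates are at (246,255), which shows a single blade bar, and at (273,206), which shows rows of dots and is the grater. I'll check this in an enlarged crop and measure from the depth.

```bash
cat > h.py <<'E'
import numpy as np,cv2,pickle
def pts(c):
    z=c["range_z"].astype(float);v,u=np.mgrid[:480,:640]
    P=np.stack([(u-c["cx"])/c["fx"]*z,(v-c["cy"])/c["fy"]*z,z],-1)
    W=(P-c["t"])@c["R"]; W[z<=0]=np.nan
    return W
def proj(c,X):
    p=c["R"]@np.asarray(X)+c["t"]; return np.array([c["fx"]*p[0]/p[2]+c["cx"],c["fy"]*p[1]/p[2]+c["cy"]])
def ray(c,u,v,h):
    d=c["R"].T@np.array([(u-c["cx"])/c["fx"],(v-c["cy"])/c["fy"],1]);o=-c["R"].T@c["t"]
    return o+d*(h-o[2])/d[2]
def load(n): return pickle.load(open(n,"rb"))
E
python3 - <<'E'
from h import *
c=load("scene0.pkl");s=load("side0.pkl")
a=cv2.resize(c["pixels"][180:280,200:320],(800,600)[:2] if 0 else (720,600),interpolation=cv2.INTER_CUBIC)
cv2.imwrite("pics/crop1.png",a)
a=cv2.resize(c["pixels"][280:430,240:420],(720,600),interpolation=cv2.INTER_CUBIC)
cv2.imwrite("pics/crop2.png",a)
W=pts(c);S=pts(s)
for n,(u,v) in dict(table=(350,280),slk=(246,241),sld=(255,260),grk=(273,193),top=(300,310),sock=(325,328)).items(): print(n,W[v,u].round(4))
E
```

```text
table [ 0.3749 -0.0308  0.0021]
slk [ 0.5941 -0.1908  0.0897]
sld [ 0.5833 -0.1631  0.0404]
grk [ 0.4625 -0.33    0.0863]
top [0.5684 0.0835 0.1243]
sock [0.5476 0.1661 0.1515]
```

View pics/crop1.png

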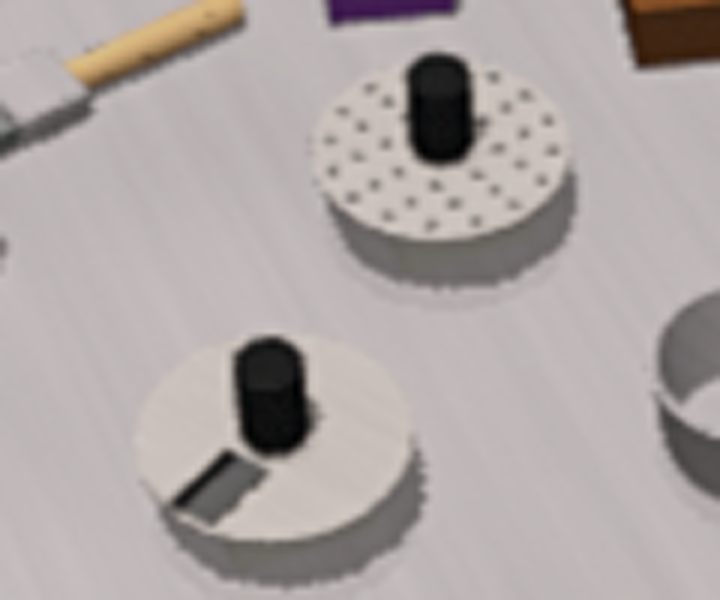

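View pics/crop2.png

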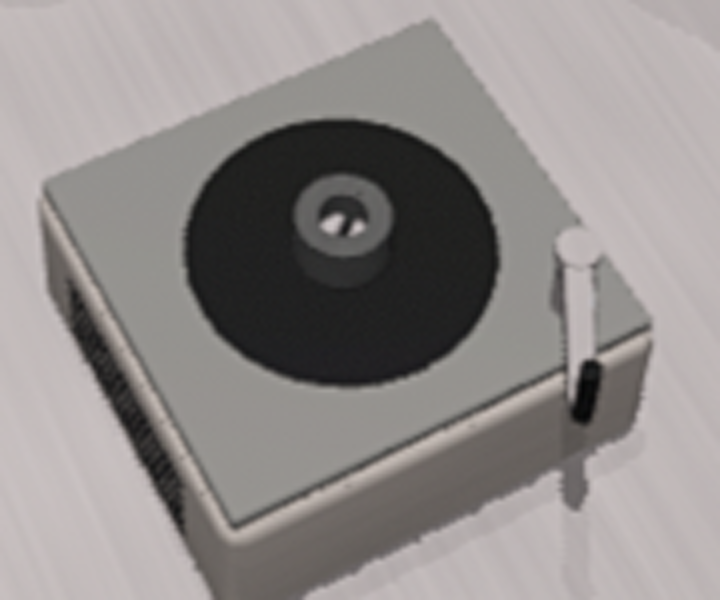

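The crop confirms it. The disc at (246,255) has the single blade and is the slicer, and the one at (273,206) has toothed rings and is the grater. The cutter is at (325,345), with its hinge at (385,342) and its pin at (387,375). Next I'll measure them.

```bash
python3 - <<'E'
from h import *
for n in ["scene0.pkl","side0.pkl"]:
    c=load(n);W=pts(c);z=W[...,2];g=c["pixels"].astype(int).max(2)
    print(n)
    def near(x,y,r): return np.hypot(W[...,0]-x,W[...,1]-y)<r
    for nm,x,y in [("slicer",.594,-.19),("grater",.4625,-.33)]:
        m=near(x,y,.035)&(z>.084)&(z<.096)&(g<70)
        P=W[m]; print(nm,"knobtop",m.sum(),P.mean(0).round(4),"extent",np.ptp(P,0).round(3), "mid",((P.max(0)+P.min(0))/2).round(4))
        m=near(x,y,.075)&(z>.038)&(z<.050)&(g>120)
        P=W[m]; (cx,cy),r=cv2.minEnclosingCircle((P[:,:2]*1000).astype(np.float32)); print("  disc",m.sum(),cx,cy,r,np.median(P[:,2]))
        # blade dark pixels on disc
        m=near(x,y,.06)&(z>.04)&(z<.06)&(g<150)
        vv,uu=np.nonzero(m); print("  dark",len(vv), W[m].mean(0).round(4) if len(vv) else "")
    m=near(.548,.166,.06)&(z>.146)&(z<.160)
    P=W[m]; (cx,cy),r=cv2.minEnclosingCircle((P[:,:2]*1000).astype(np.float32)); print("socket",m.sum(),cx,cy,r,np.median(P[:,2]))
    m=near(.548,.166,.22)&(z>.115)&(z<.125)
    P=W[m]; print("top",m.sum(),cv2.minAreaRect((P[:,:2]*1000).astype(np.float32)))
    m=near(.5,.25,.2)&(z>.162)&(z<.225)
    vv,uu=np.nonzero(m); print("arm",m.sum(), uu.min(),uu.max(),vv.min(),vv.max())
    for lo,hi in [(.162,.176),(.178,.21)]:
        P=W[near(.5,.25,.2)&(z>lo)&(z<hi)]
        if len(P): print(lo,len(P),P.mean(0).round(4),cv2.minAreaRect((P[:,:2]*1000).astype(np.float32)),P[:,2].max())
E
```

```text
scene0.pkl
slicer knobtop 84 [ 0.5984 -0.1931  0.0886] extent [0.026 0.033 0.011] mid [ 0.599  -0.1946  0.0899]
  disc 891 599.2322387695312 -196.27151489257812 62.541015625 0.04286929941645612
  dark 168 [ 0.6183 -0.1777  0.0467]
grater knobtop 67 [ 0.4644 -0.3283  0.0883] extent [0.031 0.033 0.01 ] mid [ 0.4651 -0.3305  0.0891]
  disc 773 465.1671142578125 -331.45257568359375 62.87609100341797 0.04271828718732554
  dark 88 [ 0.4642 -0.3218  0.048 ]
socket 315 553.7633056640625 178.62973022460938 27.16122817993164 0.15067059915590725
top 9426 ((554.129150390625, 179.16143798828125), (250.79171752929688, 233.8174591064453), 3.211422920227051)
arm 390 378 389 337 386
0.162 317 [0.4756 0.2872 0.17  ] ((479.8394470214844, 293.7174072265625), (111.14717864990234, 22.73991584777832), 60.24336242675781) 0.17583477024369756
0.178 67 [0.5031 0.3395 0.1967] ((502.17486572265625, 338.6234436035156), (10.973933219909668, 12.168275833129883), 76.59002685546875) 0.20871770920009666
side0.pkl<stdin>:8: RuntimeWarning: Mean of empty slice.
  ret = um.true_divide(
Traceback (most recent call last):
ValueError: zero-size array to reduction operation maximum which has no identity
```

```bash
cat >> h.py <<'E'
from scipy.spatial.transform import Rotation as Ro
def wristcam(c,st):
    R=Ro.from_euler("xyz",st["ee_rot"],degrees=True).as_matrix();T=np.eye(4);T[:3,:3]=R;T[:3,3]=st["eef_pos"]
    M=T@np.asarray(c["mount"]); c=dict(c);c["R"]=M[:3,:3].T;c["t"]=-M[:3,:3].T@M[:3,3];return c
def snap(name,tag):
    import plant
    st=plant.state();c=plant.capture(name)
    if name=="wrist": c=wristcam(c,st)
    c["st"]=st;pickle.dump(c,open(tag+".pkl","wb"));cv2.imwrite("pics/"+tag+".png",c["pixels"]);return c
E
python3 - <<'E'
from h import *
from plant import *
st=state();R=Ro.from_euler("xyz",st["ee_rot"],degrees=True).as_matrix();print(R.round(3))
c=wristcam(load("wrist0.pkl"),st);W=pts(c);print(W[130,120],W[60,230])
c=load("side0.pkl");W=pts(c);z=W[...,2];g=c["pixels"].astype(int).max(2)
for nm,x,y in [("slicer",.594,-.19),("grater",.4625,-.33)]:
  n=np.hypot(W[...,0]-x,W[...,1]-y)
  P=W[(n<.075)&(z>.032)&(z<.050)&(g>120)];print(nm,len(P),cv2.minEnclosingCircle((P[:,:2]*1000).astype(np.float32)),np.median(P[:,2]))
n=np.hypot(W[...,0]-.548,W[...,1]-.166)
P=W[(n<.05)&(z>.14)];print(cv2.minEnclosingCircle((P[:,:2]*1000).astype(np.float32)),np.median(P[:,2]))
P=W[(n<.22)&(z>.108)&(z<.128)];print(cv2.minAreaRect((P[:,:2]*1000).astype(np.float32)),np.median(P[:,2]))
E
python3 -m inch '[{"fingers":-1,"dp":[0,0.02,0.1],"roll":0},{"fingers":-1,"dp":[0.1,0.15,0.1],"roll":0},{"fingers":-1,"dp":[0.2,0.3,0.1],"roll":0},{"fingers":-1,"dp":[0.3,0.45,0.1],"roll":0},{"fingers":-1,"dp":[0.36,0.54,0.1],"roll":0}]' 20
```

```text
[[-0.     0.897  0.441]
 [ 0.001  0.441 -0.897]
 [-1.     0.    -0.001]]
[ 0.29741431 -0.39486074  0.0090891 ] [ 0.40991939 -0.48586664  0.04100169]
slicer 636 ((594.9357299804688, -192.9795684814453), 65.39564514160156) 0.0441315061950462
grater 594 ((461.8680114746094, -330.423828125), 62.74697494506836) 0.04384643079747091
((549.2088623046875, 177.57904052734375), 28.092159271240234) 0.15099233027029296
((549.8919067382812, 178.68927001953125), (254.7512969970703, 238.80979919433594), 2.505906581878662) 0.12048596591594937
clock: 0.78
eef_pos: [0.4526, -0.4115, 0.2639]
ee_rot: [149.8, 90.0, 86.0]
ft_force: [-0.0, 0.7, 0.6]
width: 1.0
```

```bash
python3 -m inch '[{"fingers":-1,"dp":[0.06,0.1,0],"roll":0},{"fingers":-1,"dp":[0.12,0.2,0],"roll":0},{"fingers":-1,"dp":[0.18,0.3,0],"roll":0},{"fingers":-1,"dp":[0.18,0.3,0],"roll":0},{"fingers":-1,"dp":[0.18,0.3,0],"roll":0}]'; python3 - <<'E'
from h import *
c=snap("wrist","w1"); print(c["st"]["eef_pos"],c["st"]["joint_pos"])
E
```

```text
clock: 1.4
eef_pos: [0.5417, -0.2634, 0.2638]
ee_rot: [-111.4, 90.0, -175.1]
ft_force: [-0.1, -0.3, -0.5]
width: 1.003
[ 0.54166929 -0.2634177   0.26380359] [-2.81468992e+01  9.76505914e+00  1.09163746e+02 -1.03491107e-02
  6.10851456e+01  3.56517968e+01]
```

View pics/w1.png

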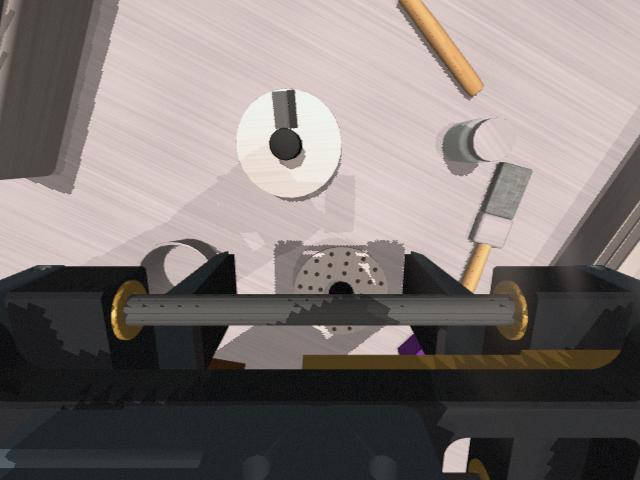

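The slicer's disc is centred near (288,144) with its knob at (285,144) and the blade pointing image-up (272–297, 90–128). The grater is behind the gripper bar at (342,280).

```bash
cat > m.py <<'E'
from h import *
c=load("w1.pkl");p=c["pixels"]
g=cv2.cvtColor(p,cv2.COLOR_BGR2GRAY)
W=pts(c);print("depth knob,disc",W[144,285],W[160,320])
roi=np.zeros_like(g);cv2.circle(roi,(288,144),60,255,-1)
k=((g<70)&(roi>0)).astype(np.uint8)
n,l,s,ce=cv2.connectedComponentsWithStats(k)
print([(s[i],ce[i].round(1)) for i in range(1,n) if s[i][4]>40])
i=l[144,285];(kx,ky),kr=cv2.minEnclosingCircle(np.argwhere(l==i)[:,::-1].astype(np.float32));print("knob",kx,ky,kr,ray(c,kx,ky,.09))
b=((g>195)&(roi>0)).astype(np.uint8);b=cv2.morphologyEx(b,cv2.MORPH_CLOSE,np.ones((3,3)))
cn=max(cv2.findContours(b,cv2.RETR_EXTERNAL,cv2.CHAIN_APPROX_NONE)[0],key=cv2.contourArea);h=cv2.convexHull(cn)[:,0]
Q=np.array([ray(c,u,v,.044)[:2]*1000 for u,v in h],np.float32);print("disc",cv2.minEnclosingCircle(Q),cv2.fitEllipse(Q))
cv2.imwrite("pics/w1c.png",cv2.resize(p[80:210,225:355],(600,600),interpolation=cv2.INTER_CUBIC))
E
python3 m.py
```

```text
depth knob,disc [ 0.59644277 -0.19986337  0.09159632] [ 0.59707314 -0.23860961  0.04490748]
[(array([287,  91,  10,  37, 243], dtype=int32), array([291.6, 109.1])), (array([270, 128,  32,  32, 798], dtype=int32), array([285.2, 144. ]))]
knob 285.79998779296875 143.5 16.54971694946289 [ 0.59720042 -0.20022147  0.09      ]
disc ((594.5560913085938, -199.20516967773438), 68.32051086425781) ((598.1963500976562, -198.05059814453125), (121.80056762695312, 136.8429412841797), 27.249420166015625)
```

View pics/w1c.png

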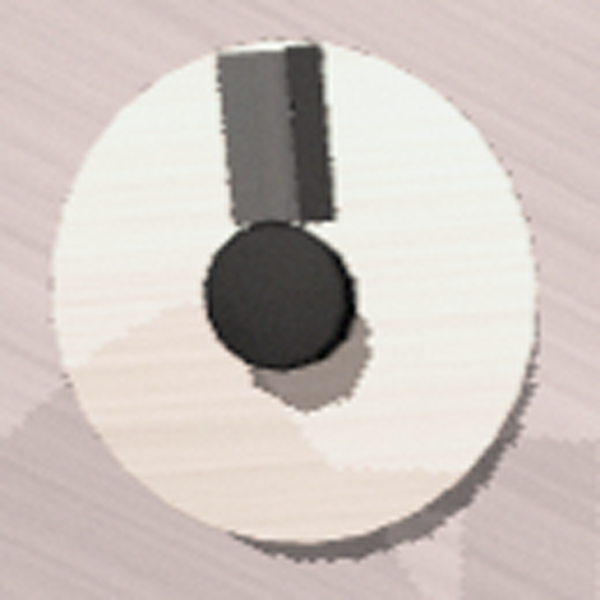

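```bash
python3 - <<'E'
from h import *
c=load("w1.pkl");
for a,b,h in [((272,91.9),(275.5,127.7),.044),((287.2,90),(289.8,127.7),.05),((294.8,89.8),(297.2,127.7),.044)]:
    A=ray(c,*a,h);B=ray(c,*b,h);d=A-B;print(A[:2].round(4),B[:2].round(4),np.degrees(np.arctan2(d[1],d[0])))
R=c["R"];print(np.degrees(np.arctan2(*c["R"][1][:2][::-1])))
E
```

```text
[ 0.6391 -0.1593] [ 0.6067 -0.1782] 30.205131000616188
[ 0.6475 -0.1744] [ 0.6137 -0.1932] 29.081448335689522
[ 0.652  -0.1808] [ 0.6175 -0.2   ] 29.055047384102334
-153.8241939955253
```

```bash
python3 -m inch '[{"fingers":-1,"dp":[-0.02,0.12,0],"roll":0},{"fingers":-1,"dp":[-0.03,0.24,0],"roll":0},{"fingers":-1,"dp":[-0.05,0.36,0],"roll":0},{"fingers":-1,"dp":[-0.06,0.48,0],"roll":0},{"fingers":-1,"dp":[-0.08,0.6,0],"roll":0}]' ; python3 -m inch '[{"fingers":-1,"dp":[-0.01,0.11,0],"roll":0},{"fingers":-1,"dp":[-0.02,0.22,0],"roll":0},{"fingers":-1,"dp":[-0.02,0.22,0],"roll":0},{"fingers":-1,"dp":[-0.02,0.22,0],"roll":0}]'; python3 - <<'E'
from h import *
c=snap("wrist","w2"); print(c["st"]["eef_pos"],c["st"]["joint_pos"],c["st"]["joint_velocities"])
u,v=proj(c,(.552,.178,.152));print(u,v);u=int(u);v=int(v)
cv2.imwrite("pics/w2c.png",cv2.resize(c["pixels"][max(v-50,0):v+50,u-60:u+60],(720,600),interpolation=cv2.INTER_CUBIC))
E
```

```text
clock: 2.08
eef_pos: [0.5016, 0.0371, 0.2642]
ee_rot: [59.3, 90.0, -4.6]
ft_force: [1.7, 0.2, -1.2]
width: 1.001
clock: 2.58
eef_pos: [0.492, 0.1457, 0.2638]
ee_rot: [-59.6, 90.0, -123.5]
ft_force: [-0.3, 0.0, -0.5]
width: 0.996
[0.49199633 0.14567481 0.26384057] [ 1.38965216e+01  9.65780347e-01  1.18853696e+02 -1.25939465e-02
  6.01924046e+01  7.77684815e+01] [-1.17963155 -0.2490639   0.12803891  0.10553561 -0.14763399  0.08241279]
314.49797281039844 153.53181346400658
```

View pics/w2.png

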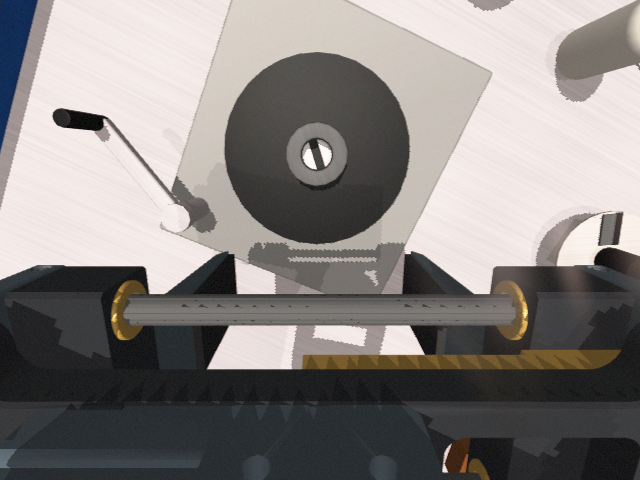

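View pics/w2c.png

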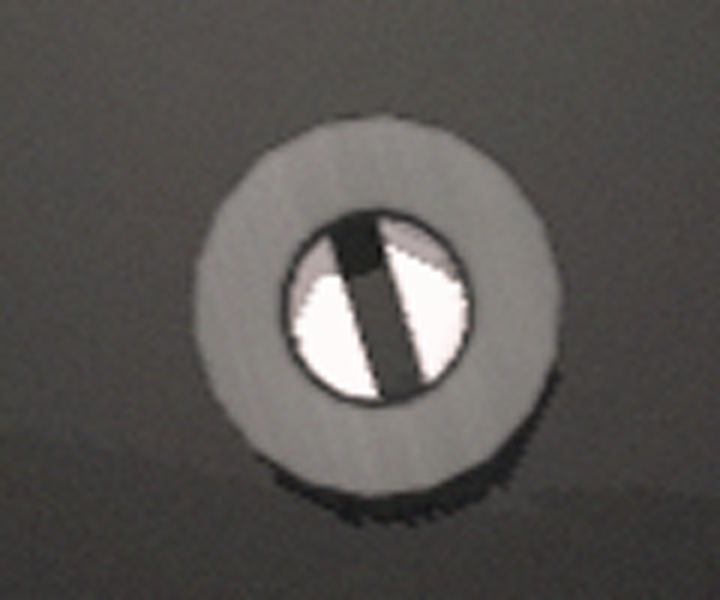

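The socket is at (317,154), with a clear slot in its floor running from (315,142) to (321,167). The hinge cap is at (176,218) and the pin top at (60,117).

```bash
python3 - <<'E'
from h import *
c=load("w2.pkl");f=lambda a:(254+a[0]/6-.4,103+a[1]/6-.4)
g=cv2.cvtColor(c["pixels"],cv2.COLOR_BGR2GRAY)
for a,b in [((330,235),(380,398)),((380,218),(425,375))]:
    A=ray(c,*f(a),.132);B=ray(c,*f(b),.132);d=A-B;print(A,B,np.degrees(np.arctan2(d[1],d[0])))
r=g[103:203,254:374];m=((r>88)&(r<185)).astype(np.uint8)
n,l,s,ce=cv2.connectedComponentsWithStats(m);i=1+np.argmax(s[1:,4]);
cn=max(cv2.findContours((l==i).astype(np.uint8),cv2.RETR_EXTERNAL,cv2.CHAIN_APPROX_NONE)[0],key=cv2.contourArea)[:,0]
Q=np.array([ray(c,254+u,103+v,.152)[:2]*1000 for u,v in cn],np.float32);print("rim",cv2.minEnclosingCircle(Q),cv2.fitEllipse(Q))
# black plate circle on top z=.12
m=((g<85)).astype(np.uint8);m[245:]=0
W=pts(c);print("rim z",np.nanmedian(W[140:145,300:305,2]),"top z",W[60,250,2],"hinge",W[218,176],"pin",W[117,60],"plate",W[100,260,2])
print("hinge ray",ray(c,176,216,.171),"pin ray",ray(c,58,117,.206))
# machine top
t=(np.abs(W[...,2]-.12)<.005);P=W[:260][t[:260]];P=P[np.hypot(P[:,0]-.552,P[:,1]-.178)<.2]
for a,b in [((231,5),(182,160)),((492,72),(402,255)),((345,0),(492,72))]:
    d=ray(c,*b,.12)-ray(c,*a,.12);print("edge",np.degrees(np.arctan2(d[1],d[0])))
E
```

```text
[0.55858726 0.18726039 0.132     ] [0.54075479 0.17040652 0.132     ] 43.383942200190276
[0.56396024 0.18172988 0.132     ] [0.54672599 0.16585953 0.132     ] 42.64075988242447
rim ((552.123046875, 176.46189880371094), 25.57168960571289) ((552.288330078125, 176.5026092529297), (49.78799057006836, 49.99016571044922), 17.915035247802734)
rim z 0.1522781205531278 top z 0.12185687506359415 hinge [0.45822087 0.25556124 0.17368987] pin [0.50054013 0.33550656 0.20781373] plate 0.12107678701844465
hinge ray [0.45878734 0.25695844 0.171     ] pin ray [0.49953741 0.33795994 0.206     ]
edge -176.94690986342158
edge -176.14241131780253
edge -86.90155285596029
```

```bash
python3 -m inch '[{"fingers":-1,"dp":[0.04,-0.12,0],"roll":0},{"fingers":-1,"dp":[0.07,-0.24,0],"roll":0},{"fingers":-1,"dp":[0.11,-0.36,0],"roll":0},{"fingers":-1,"dp":[0.15,-0.48,0],"roll":0},{"fingers":-1,"dp":[0.18,-0.59,0],"roll":0}]' ; python3 -m inch '[{"fingers":-1,"dp":[0.03,-0.1,-0.06],"roll":0},{"fingers":-1,"dp":[0.03,-0.1,-0.12],"roll":0},{"fingers":-1,"dp":[0.03,-0.1,-0.12],"roll":0},{"fingers":-1,"dp":[0.03,-0.1,-0.12],"roll":0}]'; python3 - <<'E'
from h import *
c=snap("wrist","w3"); print(c["st"]["eef_pos"],c["st"]["joint_pos"][0])
R=Ro.from_euler("xyz",c["st"]["ee_rot"],degrees=True).as_matrix();print(R.round(3))
E
```

```text
clock: 3.25
eef_pos: [0.5817, -0.1525, 0.264]
ee_rot: [33.3, 90.0, -30.7]
ft_force: [1.2, 0.3, 0.5]
width: 1.0
clock: 3.75
eef_pos: [0.5969, -0.199, 0.2051]
ee_rot: [44.8, 89.9, -19.1]
ft_force: [0.4, 0.1, 0.8]
width: 0.997
[ 0.59691403 -0.19896701  0.20507882] -20.55735626812143
[[ 0.001  0.898  0.44 ]
 [-0.     0.44  -0.898]
 [-1.     0.001  0.001]]
```

View pics/w3.png

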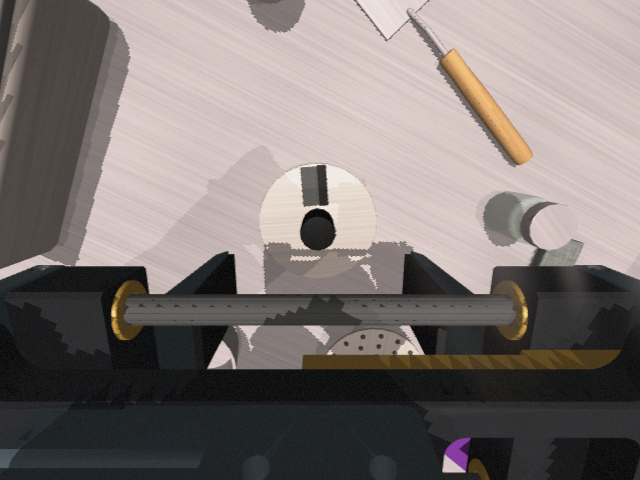

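The knob at (317,233) is centred between the fingers. Descending.

```bash
python3 -m inch '[{"fingers":-1,"dp":[0,0,-0.1],"roll":0},{"fingers":-1,"dp":[0,0,-0.2],"roll":0},{"fingers":-1,"dp":[0,0,-0.27],"roll":0},{"fingers":-1,"dp":[0,0,-0.305],"roll":0},{"fingers":-1,"dp":[0,0,-0.305],"roll":0}]' ; python3 -m inch '[{"fingers":1,"dp":[0,0,0],"roll":0},{"fingers":1,"dp":[0,0,0],"roll":0},{"fingers":1,"dp":[0,0,0],"roll":0},{"fingers":1,"dp":[0,0,0],"roll":0},{"fingers":1,"dp":[0,0,0],"roll":0}]' 25
```

```text
clock: 4.42
eef_pos: [0.597, -0.1982, 0.0517]
ee_rot: [-142.8, 90.0, 153.4]
ft_force: [0.4, 0.1, 0.8]
width: 0.998
clock: 5.05
eef_pos: [0.5969, -0.1984, 0.0515]
ee_rot: [50.5, 90.0, -13.3]
ft_force: [-0.4, -0.2, -0.8]
width: 0.486
```

```bash
python3 -m inch '[{"fingers":1,"dp":[0,0,0],"roll":0},{"fingers":1,"dp":[0,0,0],"roll":0},{"fingers":1,"dp":[0,0,0],"roll":0},{"fingers":1,"dp":[0,0,0],"roll":0}]' 25;python3 -m inch '[{"fingers":1,"dp":[0,0,0.02],"roll":0},{"fingers":1,"dp":[0,0,0.08],"roll":0},{"fingers":1,"dp":[0,0,0.16],"roll":0},{"fingers":1,"dp":[0,0,0.22],"roll":0},{"fingers":1,"dp":[0,0,0.22],"roll":0}]'; python3 - <<'E'
from h import *
c=snap("wrist","w4"); print(c["st"]["eef_pos"],c["st"]["joint_pos"])
c=snap("scene","s4")
E
```

```text
clock: 5.55
eef_pos: [0.5967, -0.1983, 0.0514]
ee_rot: [-145.2, 90.0, 151.0]
ft_force: [-0.8, 1.3, 0.2]
width: 0.343
clock: 6.18
eef_pos: [0.5981, -0.1988, 0.164]
ee_rot: [42.9, 89.8, -20.9]
ft_force: [0.6, -0.3, -3.4]
width: 0.344
[ 0.5980904 -0.1988174  0.1639835] [-2.05056615e+01  1.90445961e+01  1.09157645e+02 -2.40128126e-03
  5.15525053e+01  4.33203402e+01]
```

View pics/w4.png

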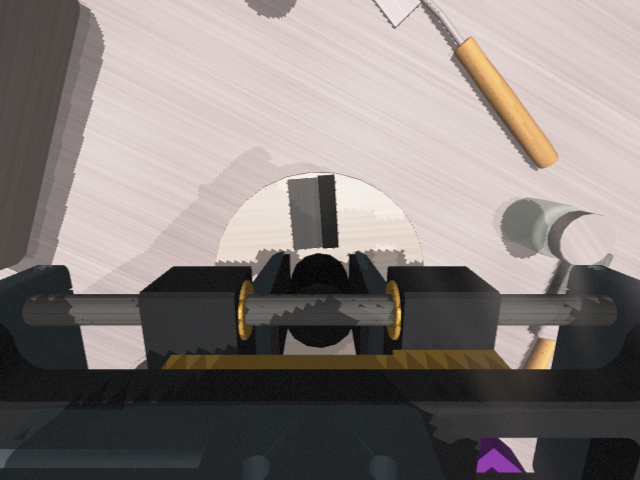

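View pics/s4.png

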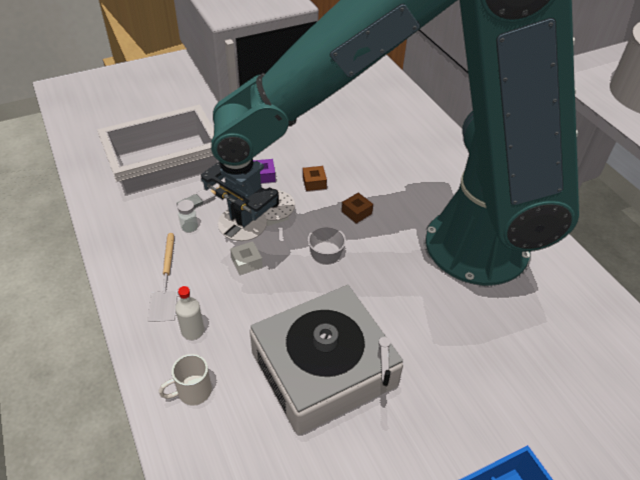

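The disc is held and its white stand at (246,257) is empty. The grater at (275,206) is still in place. Next I'll fit the visible disc arc to find the disc's centre relative to the TCP.

```bash
cat > arc.py <<'E'
from h import *
import sys
from scipy.optimize import least_squares
c=load(sys.argv[1]);st=c["st"];W=pts(c);tcp=st["eef_pos"];z=W[...,2]
dz=np.nanmedian(W[215:235,245:275,2]);print("disc top z - tcp",dz-tcp[2])
m=(np.abs(z-dz)<.012)&(np.hypot(W[...,0]-tcp[0],W[...,1]-tcp[1])<.075);m[255:]=0
# upper boundary per column
E=[]
for u in range(222,418):
    v=np.nonzero(m[:,u])[0]
    if len(v)>3:E.append((u,v.min()))
h=tcp[2]-.008
Q=np.array([ray(c,u,v-.5,h)[:2] for u,v in E])
f=lambda p:np.hypot(Q[:,0]-p[0],Q[:,1]-p[1])-p[2]
r=least_squares(f,[tcp[0],tcp[1],.06],loss="soft_l1",f_scale=.001);print(len(E),"free",r.x,np.std(f(r.x)))
r=least_squares(lambda p:f([*p,.06]),tcp[:2],loss="soft_l1",f_scale=.001);print("R60",r.x,"off tcp",r.x-tcp[:2])
g=cv2.cvtColor(c["pixels"],cv2.COLOR_BGR2GRAY)
for rng,s in [((270,300),1),((300,328),1),((328,350),-1)]:
    L=[]
    for v in range(185,240):
        d=np.diff(g[v,rng[0]:rng[1]].astype(int));u=rng[0]+(np.argmin(d) if s>0 else np.argmax(d))+.5;L.append(ray(c,u,v,h)[:2])
    x=cv2.fitLine(np.float32(L),cv2.DIST_HUBER,0,.01,.01).ravel();print("edge ang",np.degrees(np.arctan2(x[1],x[0])))
R=Ro.from_euler("xyz",st["ee_rot"],degrees=True).as_matrix();print("tool y ang",np.degrees(np.arctan2(R[1,1],R[0,1])))
E
python3 arc.py w4.pkl
```

```text
disc top z - tcp -0.006695272824635251
196 free [ 0.59807662 -0.20038677  0.05974841] 0.00017231317662484678
R60 [ 0.59781714 -0.20051358] off tcp [-0.00027326 -0.00169618]
edge ang 30.273233
edge ang 29.980797
edge ang 30.227127
tool y ang 26.175749140251284
```

```bash
python3 -m inch '[{"fingers":1,"dp":[-0.01,0.03,0.1],"roll":0.05},{"fingers":1,"dp":[-0.02,0.13,0.14],"roll":0.1},{"fingers":1,"dp":[-0.03,0.25,0.14],"roll":0.15},{"fingers":1,"dp":[-0.05,0.37,0.14],"roll":0.2},{"fingers":1,"dp":[-0.06,0.49,0.14],"roll":0.25}]' ; python3 -m inch '[{"fingers":1,"dp":[-0.012,0.1,0],"roll":0.03},{"fingers":1,"dp":[-0.024,0.2,0],"roll":0.037},{"fingers":1,"dp":[-0.029,0.262,0],"roll":0.037},{"fingers":1,"dp":[-0.029,0.262,0],"roll":0.037},{"fingers":1,"dp":[-0.029,0.262,0],"roll":0.037}]'; python3 - <<'E'
from h import *
c=snap("wrist","w5"); print(c["st"]["eef_pos"],c["st"]["joint_pos"])
E
python3 arc.py w5.pkl
```

```text
clock: 6.9
eef_pos: [0.5654, 0.0484, 0.2298]
ee_rot: [-124.5, 89.9, -177.0]
ft_force: [0.9, 0.1, -1.9]
width: 0.346
clock: 7.52
eef_pos: [0.5518, 0.1772, 0.2302]
ee_rot: [-109.7, 89.9, -160.6]
ft_force: [0.4, 0.0, -2.4]
width: 0.349
[0.55178195 0.17722117 0.23018215] [ 1.55054187e+01  9.86070413e+00  1.12925406e+02 -9.20769428e-03
  5.73267022e+01  6.64076587e+01]
disc top z - tcp -0.0066701821253693505
196 free [0.55188647 0.17556842 0.05970601] 0.0001713851889711626
R60 [0.55162443 0.1753559 ] off tcp [-0.00015752 -0.00186528]
edge ang 43.27113
edge ang 42.961987
edge ang 43.438255
tool y ang 39.10277377207008
```

View pics/w5.png

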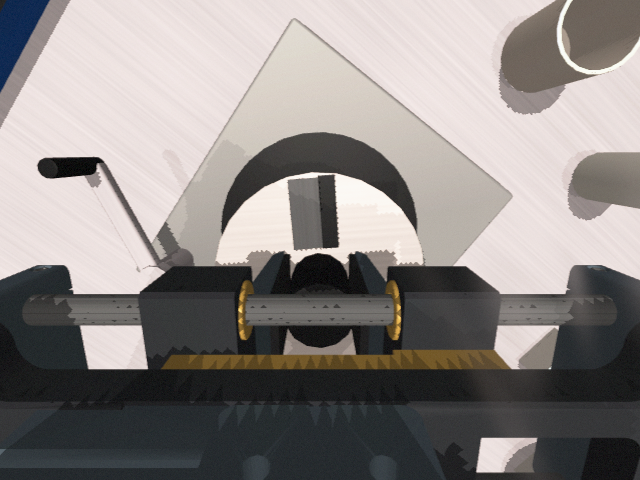

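```bash
python3 -m inch '[{"fingers":1,"dp":[0.0015,0.0022,-0.03],"roll":0},{"fingers":1,"dp":[0.0015,0.0022,-0.06],"roll":0},{"fingers":1,"dp":[0.0015,0.0022,-0.06],"roll":0}]' ;  python3 -m inch '[{"fingers":1,"dp":[0,0,-0.01],"roll":0},{"fingers":1,"dp":[0,0,-0.02],"roll":0},{"fingers":1,"dp":[0,0,-0.02],"roll":0}]'
```

```text
clock: 7.95
eef_pos: [0.5521, 0.1782, 0.1994]
ee_rot: [-112.9, 89.8, -163.8]
ft_force: [0.6, 0.0, -2.6]
width: 0.342
clock: 8.32
eef_pos: [0.5529, 0.1787, 0.1912]
ee_rot: [-115.2, 90.0, -166.1]
ft_force: [0.3, 0.9, -3.6]
width: 0.349
```

```bash
python3 - <<'E'
from h import *
snap("side","sd6");c=snap("scene","s6");print(c["st"]["eef_pos"],c["st"]["ft_force"])
cv2.imwrite("pics/s6c.png",cv2.resize(c["pixels"][260:410,240:420],(720,600),interpolation=cv2.INTER_CUBIC))
c=load("sd6.pkl");cv2.imwrite("pics/sd6c.png",cv2.resize(c["pixels"][220:380,120:312],(720,600),interpolation=cv2.INTER_CUBIC))
E
```

```text
[0.55306897 0.1787945  0.19142103] [-0.40133046 -0.34001758 -2.09567995]
```

View pics/sd6c.png

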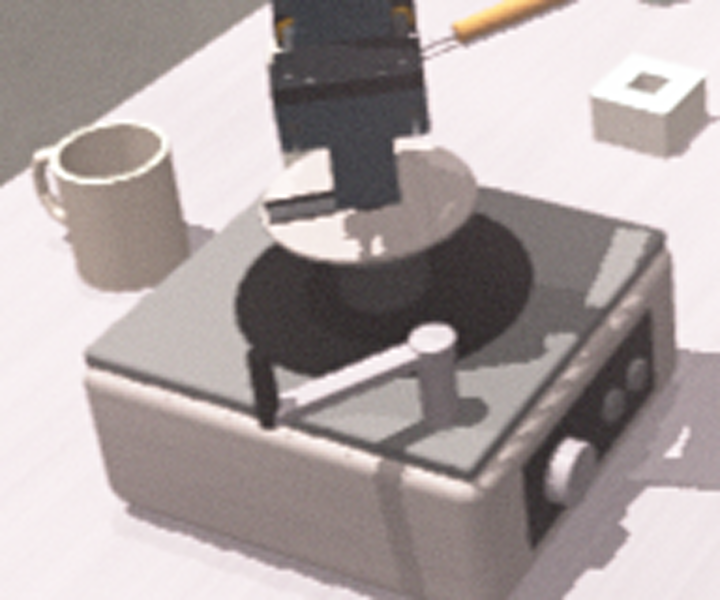

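The disc is level, with its key just entering the socket, and the arm is clear. Lowering slowly.

```bash
python3 -m inch '[{"fingers":1,"dp":[0,0,-0.008],"roll":0},{"fingers":1,"dp":[0,0,-0.014],"roll":0},{"fingers":1,"dp":[0,0,-0.014],"roll":0}]' ;  python3 -m inch '[{"fingers":1,"dp":[0,0,-0.006],"roll":0},{"fingers":1,"dp":[0,0,-0.01],"roll":0},{"fingers":1,"dp":[0,0,-0.01],"roll":0}]'
```

```text
clock: 8.8
eef_pos: [0.5529, 0.1787, 0.1841]
ee_rot: [-113.3, 90.0, -164.2]
ft_force: [0.2, -0.5, -3.5]
width: 0.346
clock: 9.18
eef_pos: [0.553, 0.1787, 0.1792]
ee_rot: [-116.5, 90.0, -167.4]
ft_force: [-0.7, 0.4, -2.6]
width: 0.351
```

```bash
python3 -m inch '[{"fingers":1,"dp":[0,0,-0.006],"roll":0},{"fingers":1,"dp":[0,0,-0.01],"roll":0},{"fingers":1,"dp":[0,0,-0.01],"roll":0}]' ;  python3 -m inch '[{"fingers":1,"dp":[0,0,-0.003],"roll":0},{"fingers":1,"dp":[0,0,-0.006],"roll":0},{"fingers":1,"dp":[0,0,-0.006],"roll":0}]'
```

```text
clock: 9.55
eef_pos: [0.553, 0.1787, 0.1742]
ee_rot: [-113.1, 90.0, -164.0]
ft_force: [2.1, -0.2, -2.3]
width: 0.346
clock: 9.93
eef_pos: [0.553, 0.1787, 0.1713]
ee_rot: [-116.9, 90.0, -167.8]
ft_force: [0.1, -0.0, -1.6]
width: 0.346
```

```bash
python3 -m inch '[{"fingers":1,"dp":[0,0,-0.003],"roll":0},{"fingers":1,"dp":[0,0,-0.006],"roll":0},{"fingers":1,"dp":[0,0,-0.006],"roll":0}]' ;  python3 -m inch '[{"fingers":1,"dp":[0,0,-0.002],"roll":0},{"fingers":1,"dp":[0,0,-0.004],"roll":0},{"fingers":1,"dp":[0,0,-0.004],"roll":0}]'
```

```text
clock: 10.3
eef_pos: [0.553, 0.1787, 0.1683]
ee_rot: [-117.6, 90.0, -168.5]
ft_force: [0.4, -0.0, -3.0]
width: 0.345
clock: 10.68
eef_pos: [0.553, 0.1788, 0.1664]
ee_rot: [-125.9, 90.0, -176.8]
ft_force: [0.5, 0.3, -2.4]
width: 0.343
```

The key is in the slot, well below floor level, with no reaction force. I'll ease it down the last 2–3 mm.

```bash
python3 -m inch '[{"fingers":1,"dp":[0,0,-0.002],"roll":0},{"fingers":1,"dp":[0,0,-0.003],"roll":0},{"fingers":1,"dp":[0,0,-0.003],"roll":0}]' ;  python3 -m inch '[{"fingers":1,"dp":[0,0,-0.001],"roll":0},{"fingers":1,"dp":[0,0,-0.002],"roll":0},{"fingers":1,"dp":[0,0,-0.002],"roll":0}]'
```

```text
clock: 11.05
eef_pos: [0.5531, 0.1788, 0.1649]
ee_rot: [-113.1, 90.0, -164.1]
ft_force: [-0.3, -0.3, -2.6]
width: 0.347
clock: 11.42
eef_pos: [0.5531, 0.1787, 0.1639]
ee_rot: [-107.1, 90.0, -158.0]
ft_force: [-0.7, 0.5, -2.9]
width: 0.349
```

```bash
python3 -m inch '[{"fingers":1,"dp":[0,0,-0.001],"roll":0},{"fingers":1,"dp":[0,0,-0.002],"roll":0},{"fingers":1,"dp":[0,0,-0.002],"roll":0}]' ;  python3 -m inch '[{"fingers":1,"dp":[0,0,-0.001],"roll":0},{"fingers":1,"dp":[0,0,-0.002],"roll":0},{"fingers":1,"dp":[0,0,-0.002],"roll":0}]'
```

```text
clock: 11.8
eef_pos: [0.5532, 0.1788, 0.1633]
ee_rot: [81.0, 90.0, 30.1]
ft_force: [-2.3, -0.2, 4.1]
width: 0.345
clock: 12.18
eef_pos: [0.5533, 0.1788, 0.1623]
ee_rot: [74.0, 90.0, 23.1]
ft_force: [-2.1, -1.4, 6.7]
width: 0.343
```

Contact at z ≈ 0.163 with about 7–9 N of upward force, so the disc is seated on the rim. Releasing.

```bash
python3 -m inch '[{"fingers":-1,"dp":[0,0,0],"roll":0},{"fingers":-1,"dp":[0,0,0],"roll":0},{"fingers":-1,"dp":[0,0,0],"roll":0},{"fingers":-1,"dp":[0,0,0],"roll":0},{"fingers":-1,"dp":[0,0,0],"roll":0}]' ;  python3 -m inch '[{"fingers":-1,"dp":[0,0,0.04],"roll":0},{"fingers":-1,"dp":[0,0,0.12],"roll":0},{"fingers":-1,"dp":[0,0,0.22],"roll":0},{"fingers":-1,"dp":[0,0,0.25],"roll":0},{"fingers":-1,"dp":[0,0,0.25],"roll":0}]'
python3 - <<'E'
from h import *
c=snap("wrist","w7");W=pts(c);st=c["st"];print(st["eef_pos"],st["joint_pos"])
s=snap("side","sd7");S=pts(s);z=S[...,2];c2=snap("scene","s7");V=pts(c2)
for A,p in((S,s["pixels"]),(V,c2["pixels"]),(W,c["pixels"])):
    d=np.hypot(A[...,0]-.5525,A[...,1]-.177);g=p.max(2)
    m=(d<.055)&(d>.03)&(g>170)&(A[...,2]>.14)&(A[...,2]<.18);print(m.sum(),np.median(A[m],0) if m.any() else 0)
    if m.sum()>20:
        P=A[m];co,*_=np.linalg.lstsq(np.c_[P[:,:2]-[.5525,.177],np.ones(len(P))],P[:,2],rcond=None);print("plane",co)
cv2.imwrite("pics/sd7c.png",cv2.resize(s["pixels"][220:380,120:312],(720,600),interpolation=cv2.INTER_CUBIC))
E
```

```text
clock: 12.8
eef_pos: [0.5531, 0.1787, 0.1619]
ee_rot: [-56.2, 90.0, -107.1]
ft_force: [-0.2, 0.3, 0.1]
width: 0.863
clock: 13.42
eef_pos: [0.5535, 0.1789, 0.2883]
ee_rot: [66.0, 89.9, 15.1]
ft_force: [-0.6, -0.4, -0.2]
width: 0.999
[0.55345033 0.17885617 0.28834775] [ 1.56137061e+01  6.22971395e+00  1.10493284e+02 -1.24595271e-03
  6.31459342e+01  6.65250228e+01]
559 [0.54290448 0.18813664 0.15631335]
plane [0.00073346 0.00105444 0.15630194]
761 [0.56578284 0.18857137 0.15494189]
plane [0.00184532 0.00158783 0.1549082 ]
4823 [0.56443749 0.18512759 0.15665579]
plane [-7.33790570e-05 -3.43344335e-04  1.56646042e-01]
```

View pics/w7.png

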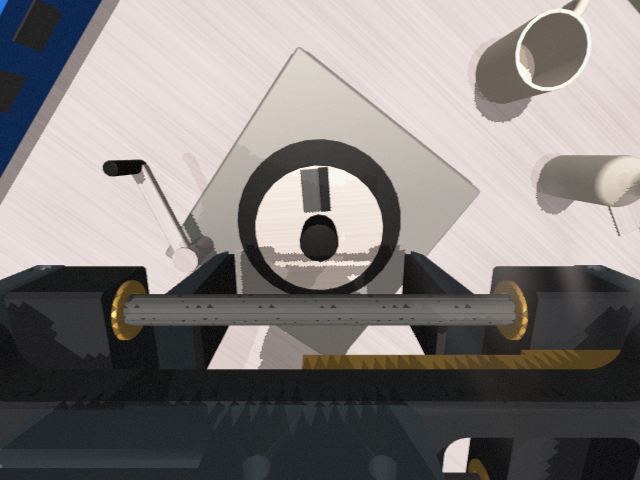

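View pics/sd7c.png

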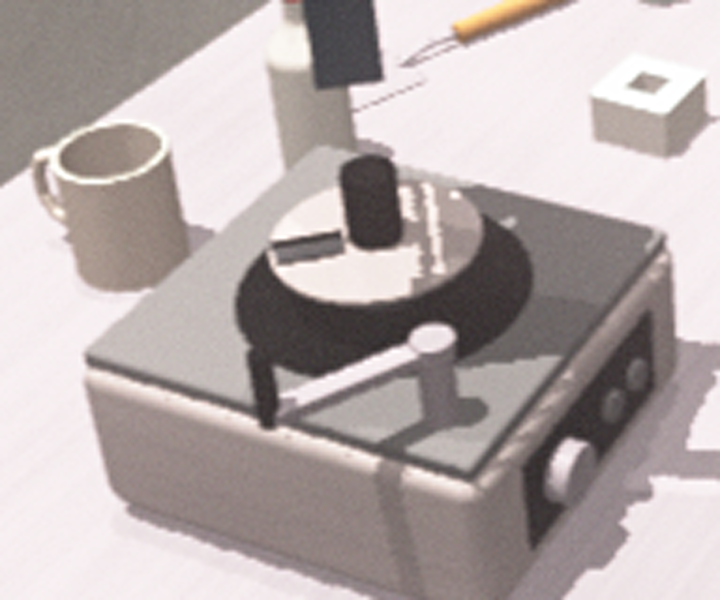

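The disc is home: its top is at z ≈ 0.156 in all three views (rim 0.152 plus 4 mm) and it's level. The arm is still out, with its pin at (122,167) in the wrist view. Next I'll shut the fingers, go behind the pin and push it along its arc.

```bash
python3 -m inch '[{"fingers":1,"dp":[-0.06,0.11,0],"roll":0.2},{"fingers":1,"dp":[-0.12,0.22,0],"roll":0.4},{"fingers":1,"dp":[-0.183,0.34,0],"roll":0.53},{"fingers":1,"dp":[-0.183,0.34,0],"roll":0.53},{"fingers":1,"dp":[-0.183,0.34,0],"roll":0.53}]' ;  python3 -m inch '[{"fingers":1,"dp":[0,0,0],"roll":0},{"fingers":1,"dp":[0,0,0],"roll":0},{"fingers":1,"dp":[0,0,0],"roll":0},{"fingers":1,"dp":[0,0,0],"roll":0},{"fingers":1,"dp":[0,0,0],"roll":0}]' 20
python3 - <<'E'
from h import *
c=snap("wrist","w8");st=c["st"];print(st["eef_pos"],st["joint_pos"],st["width"])
R=Ro.from_euler("xyz",st["ee_rot"],degrees=True).as_matrix();print("jaw",np.degrees(np.arctan2(R[1,2],R[0,2])))
s=snap("scene","s8");V=pts(s);W=pts(c)
for A in(V,W):
    m=(A[...,2]>.18)&(A[...,2]<.215)&(np.hypot(A[...,0]-.5,A[...,1]-.338)<.03);print(m.sum(),np.median(A[m],0) if m.any() else 0)
H=np.array([.4588,.257]);q0=st["eef_pos"][:2]
for th in [63,50,40,30,20,10,0,-5,-8,-11,-14]:
    f=np.radians(th+12.2);p=H+.0921*np.array([np.cos(f),np.sin(f)]);print(th,p.round(4),((p-q0)/.5).round(3))
E
```

```text
clock: 14.2
eef_pos: [0.4611, 0.3486, 0.2858]
ee_rot: [-112.7, 89.9, -139.8]
ft_force: [-0.6, -0.6, -0.9]
width: 0.487
clock: 14.82
eef_pos: [0.4616, 0.3487, 0.2869]
ee_rot: [-134.6, 90.0, -161.7]
ft_force: [0.5, 0.0, 0.0]
width: 0.003
[0.46163121 0.34865098 0.2869352 ] [3.47536992e+01 6.06505058e+00 1.10832084e+02 5.72539481e-04
 6.31045936e+01 6.18268695e+01] 0.003121517382927858
jaw -27.073429362604955
68 [0.50370655 0.33952114 0.19922894]
277 [0.50013095 0.33835179 0.20608732]
63 [0.4823 0.346 ] [ 0.041 -0.005]
50 [0.5018 0.3385] [ 0.08 -0.02]
40 [0.5152 0.3298] [ 0.107 -0.038]
30 [0.527  0.3189] [ 0.131 -0.06 ]
20 [0.5367 0.3061] [ 0.15  -0.085]
10 [0.5441 0.2918] [ 0.165 -0.114]
0 [0.5488 0.2765] [ 0.174 -0.144]
-5 [0.5502 0.2685] [ 0.177 -0.16 ]
-8 [0.5507 0.2637] [ 0.178 -0.17 ]
-11 [0.5509 0.2589] [ 0.178 -0.179]
-14 [0.5509 0.2541] [ 0.178 -0.189]
```

View pics/w8.png

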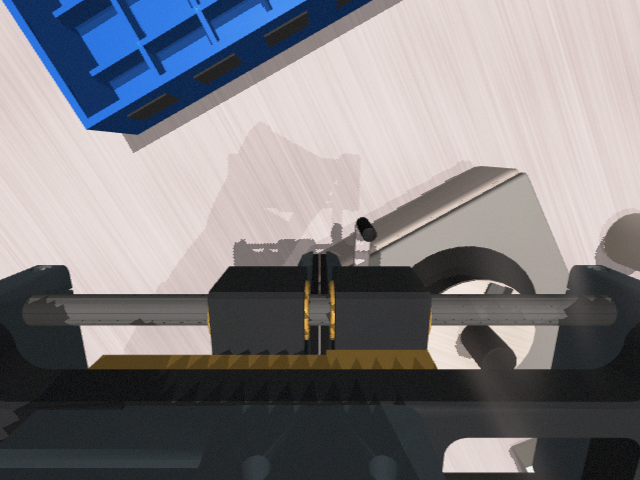

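```bash
python3 - <<'E'
from h import *
c=load("w8.pkl");W=pts(c);t=c["st"]["eef_pos"];R=Ro.from_euler("xyz",c["st"]["ee_rot"],degrees=True).as_matrix()
for u,v in [(250,275),(250,290),(250,330),(312,258),(328,258),(310,300),(380,275),(255,350)]: print(u,v,((W[v,u]-t)@R).round(3))
E
python3 -m inch '[{"fingers":1,"dp":[0,0,-0.1],"roll":0},{"fingers":1,"dp":[0,0,-0.18],"roll":0},{"fingers":1,"dp":[0,0,-0.206],"roll":0},{"fingers":1,"dp":[0,0,-0.206],"roll":0}]'
```

```text
250 275 [-0.091  0.037 -0.017]
250 290 [-0.101  0.038 -0.015]
250 330 [-0.103  0.028 -0.015]
312 258 [-0.014  0.017 -0.003]
328 258 [-0.013  0.017  0.005]
310 300 [-0.096  0.033 -0.001]
380 275 [-0.092  0.038  0.016]
255 350 [-0.104  0.024 -0.014]
clock: 15.42
eef_pos: [0.4616, 0.3488, 0.184]
ee_rot: [-119.3, 90.0, -146.4]
ft_force: [-0.7, -0.1, 0.1]
width: 0.008
```

```bash
python3 -m inch '[{"fingers":1,"dp":[0.03,-0.003,0],"roll":0},{"fingers":1,"dp":[0.041,-0.005,0],"roll":0},{"fingers":1,"dp":[0.065,-0.012,0],"roll":-0.18},{"fingers":1,"dp":[0.086,-0.023,0],"roll":-0.33},{"fingers":1,"dp":[0.107,-0.038,0],"roll":-0.51}]'
python3 - <<'E'
from h import *
s=snap("scene","s9");V=pts(s)
cv2.imwrite("pics/s9c.png",cv2.resize(s["pixels"][260:410,270:450],(720,600),interpolation=cv2.INTER_CUBIC))
E
```

```text
clock: 16.05
eef_pos: [0.5162, 0.3299, 0.1849]
ee_rot: [94.7, 89.9, 44.4]
ft_force: [-1.7, 1.3, 0.9]
width: 0.007
```

View pics/s9c.png

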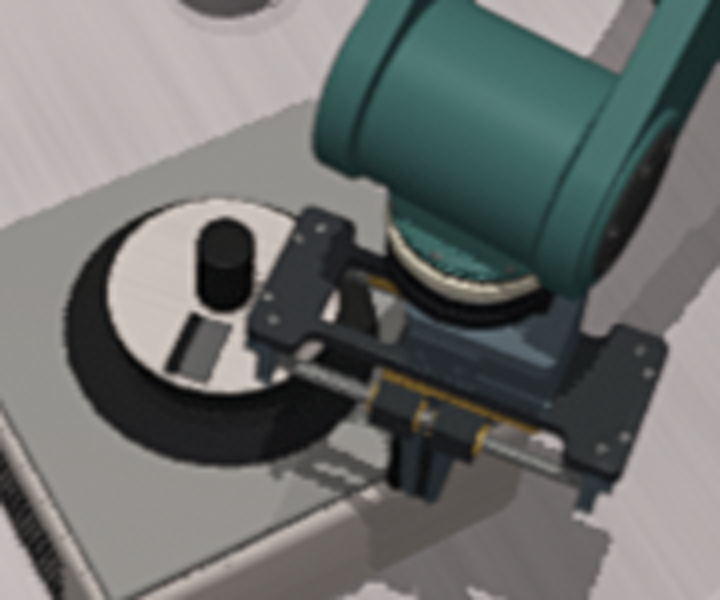

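```bash
python3 -m inch '[{"fingers":1,"dp":[0.024,-0.022,0],"roll":-0.22},{"fingers":1,"dp":[0.043,-0.047,0],"roll":-0.44},{"fingers":1,"dp":[0.058,-0.076,0],"roll":-0.67},{"fingers":1,"dp":[0.067,-0.106,0],"roll":-0.88},{"fingers":1,"dp":[0.069,-0.116,0],"roll":-0.95}]'
python3 - <<'E'
from h import *
c=snap("wrist","w10");st=c["st"];print(st["eef_pos"],st["joint_pos"]);snap("side","sd10")
E
```

```text
clock: 16.73
eef_pos: [0.5503, 0.2713, 0.1846]
ee_rot: [125.9, 89.9, 33.1]
ft_force: [-0.5, 1.9, 0.5]
width: 0.004
[0.55030576 0.2712979  0.18464847] [2.40623614e+01 1.61375310e+01 1.10523490e+02 1.22750508e-02
 5.32767840e+01 1.16932778e+02]
```

View pics/w10.png

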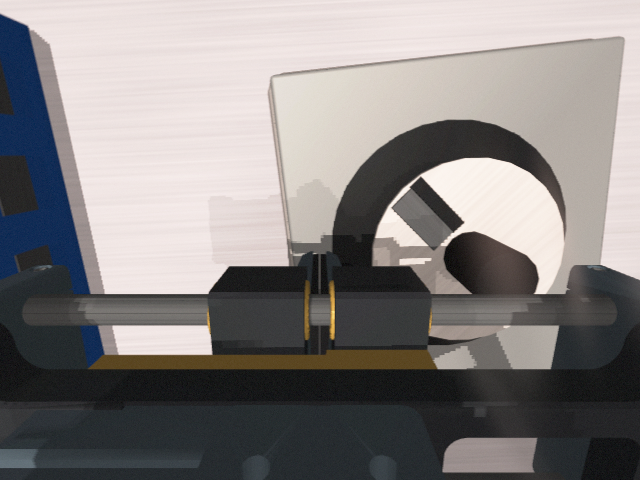

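View pics/sd10.png

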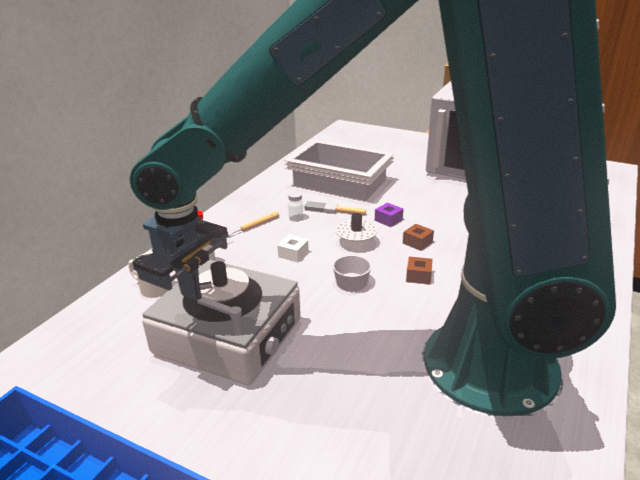

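The arm follows the fingers (side view, arm from (235,308) to the finger tips at (190,290)). A bit further.

```bash
python3 -m inch '[{"fingers":1,"dp":[0.001,-0.01,0],"roll":-0.08},{"fingers":1,"dp":[0.001,-0.02,0],"roll":-0.14},{"fingers":1,"dp":[0.001,-0.028,0],"roll":-0.18},{"fingers":1,"dp":[0.001,-0.028,0],"roll":-0.18}]'
```

```text
clock: 17.32
eef_pos: [0.5502, 0.2578, 0.1842]
ee_rot: [121.5, 90.0, 20.7]
ft_force: [1.1, 0.6, 0.7]
width: 0.007
```

Back off the pin and retreat up, then look.

```bash
python3 -m inch '[{"fingers":1,"dp":[0.005,0.02,0],"roll":0},{"fingers":1,"dp":[0.01,0.04,0.02],"roll":0},{"fingers":1,"dp":[0.01,0.06,0.12],"roll":0},{"fingers":1,"dp":[-0.05,0.1,0.24],"roll":0},{"fingers":1,"dp":[-0.15,0.1,0.3],"roll":0}]'
python3 - <<'E'
from h import *
s=snap("scene","s11");d=snap("side","sd11");c=snap("wrist","w11");print(c["st"]["eef_pos"],c["st"]["ft_force"])
cv2.imwrite("pics/s11c.png",cv2.resize(s["pixels"][180:420,200:440],(600,600),interpolation=cv2.INTER_CUBIC))
cv2.imwrite("pics/sd11c.png",cv2.resize(d["pixels"][200:380,120:420],(800,480),interpolation=cv2.INTER_CUBIC))
for n,x in (("s",s),("d",d),("w",c)):
    A=pts(x);g=x["pixels"].max(2)
    m=(A[...,2]>.182)&(A[...,2]<.212)&(g<90)&(np.hypot(A[...,0]-.5451,A[...,1]-.2314)<.035);P=A[m]
    if len(P):
        p=np.median(P,0);th=np.degrees(np.arctan2(p[1]-.257,p[0]-.4588));print(n,"pin",len(P),p,"q",1.6-np.radians(th+16.5),"d_axis",np.hypot(p[0]-.5525,p[1]-.177))
    r=np.hypot(A[...,0]-.5525,A[...,1]-.177);m=(r<.057)&(r>.03)&(g>170)&(A[...,2]>.14)&(A[...,2]<.163);print(n,"disc z",np.median(A[m][:,2]) if m.any() else 0,m.sum())
    m=(np.hypot(A[...,0]-.4645,A[...,1]-.33)<.02)&(A[...,2]>.08)&(A[...,2]<.1)&(g<80)
    if m.any():print(n,"grater knob",np.median(A[m],0))
E
```

```text
clock: 17.95
eef_pos: [0.4771, 0.3094, 0.336]
ee_rot: [132.8, 89.8, 32.0]
ft_force: [-0.7, 0.2, 0.4]
width: 0.005
[0.47496525 0.3094282  0.33783522] [0.06504281 1.45090192 0.48863619]
s pin 52 [0.54850295 0.24598598 0.19894454] q 1.4341924448733177 d_axis 0.0691016765104799
s disc z 0.15490361838484357 1093
d pin 62 [0.54191033 0.24524471 0.19632409] q 1.452530591604314 d_axis 0.06906143245491132
d disc z 0.15627331814964768 642
w pin 174 [0.54622222 0.2426484  0.20615272] q 1.4747335161851294 d_axis 0.06594788353088045
w disc z 0.15670455473143458 6674
```

View pics/s11c.png

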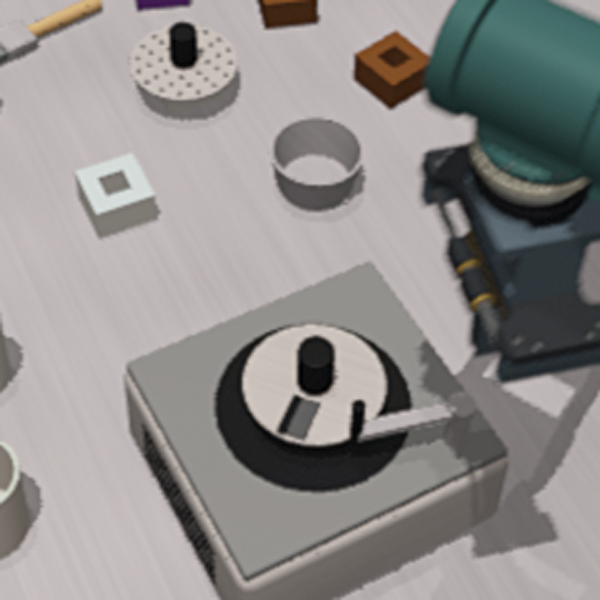

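View pics/sd11c.png

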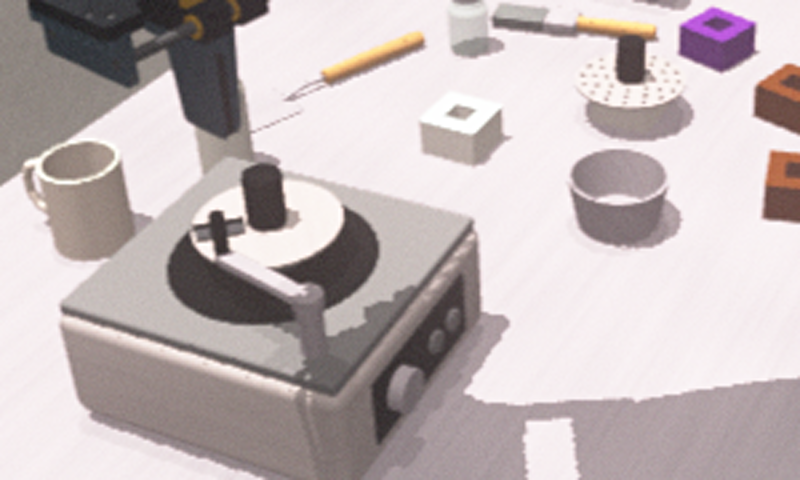

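The arm is over the disc at about 1.45 rad (pin 66–69 mm from the axis, against 55 mm fully shut). That would pass, but its zero is inferred, so I'll push it closer to the stop.

```bash
python3 -m inch '[{"fingers":1,"dp":[0.08,-0.035,0],"roll":0},{"fingers":1,"dp":[0.152,-0.065,0],"roll":0},{"fingers":1,"dp":[0.152,-0.065,0],"roll":0}]'; python3 -m inch '[{"fingers":1,"dp":[0,0,-0.1],"roll":0},{"fingers":1,"dp":[0,0,-0.2],"roll":0},{"fingers":1,"dp":[0,0,-0.28],"roll":0},{"fingers":1,"dp":[0,0,-0.302],"roll":0},{"fingers":1,"dp":[0,0,-0.302],"roll":0}]'
```

```text
clock: 18.48
eef_pos: [0.5548, 0.2744, 0.3317]
ee_rot: [-44.5, 89.9, -145.5]
ft_force: [-0.0, 0.8, -0.1]
width: 0.004
clock: 19.1
eef_pos: [0.5528, 0.2755, 0.1819]
ee_rot: [-55.9, 90.0, -156.7]
ft_force: [-0.2, 0.4, 0.4]
width: 0.005
```

```bash
python3 -m inch '[{"fingers":1,"dp":[0,-0.015,0],"roll":0},{"fingers":1,"dp":[0,-0.03,0],"roll":0},{"fingers":1,"dp":[0,-0.04,0],"roll":0},{"fingers":1,"dp":[0,-0.04,0],"roll":0}]'; python3 -m inch '[{"fingers":1,"dp":[0,-0.006,0],"roll":0},{"fingers":1,"dp":[0,-0.012,0],"roll":0},{"fingers":1,"dp":[0,-0.012,0],"roll":0}]'
```

```text
clock: 19.6
eef_pos: [0.5529, 0.2548, 0.1822]
ee_rot: [123.1, 90.0, 22.2]
ft_force: [0.1, 0.1, 0.5]
width: 0.008
clock: 19.98
eef_pos: [0.5527, 0.2491, 0.1817]
ee_rot: [-38.5, 90.0, -139.4]
ft_force: [0.3, -0.1, -0.1]
width: 0.008
```

Free of the stop so far; backing off and checking.

```bash
python3 -m inch '[{"fingers":1,"dp":[0,0.02,0],"roll":0},{"fingers":1,"dp":[0,0.04,0.02],"roll":0},{"fingers":1,"dp":[0,0.06,0.12],"roll":0},{"fingers":1,"dp":[-0.05,0.1,0.24],"roll":0},{"fingers":1,"dp":[-0.15,0.12,0.3],"roll":0}]'; python3 -m inch '[{"fingers":1,"dp":[-0.02,0.01,0.01],"roll":0},{"fingers":1,"dp":[-0.02,0.01,0.01],"roll":0},{"fingers":1,"dp":[-0.02,0.01,0.01],"roll":0}]'
python3 - <<'E'
from h import *
s=snap("scene","s12");d=snap("side","sd12");c=snap("wrist","w12");print(c["st"]["eef_pos"],c["st"]["ft_force"])
cv2.imwrite("pics/s12c.png",cv2.resize(s["pixels"][180:420,200:440],(600,600),interpolation=cv2.INTER_CUBIC))
for n,x in (("s",s),("d",d),("w",c)):
    A=pts(x);g=x["pixels"].max(2)
    m=(A[...,2]>.182)&(A[...,2]<.212)&(g<90)&(np.hypot(A[...,0]-.5451,A[...,1]-.2354)<.03);P=A[m]
    if len(P):
        p=np.median(P,0);th=np.degrees(np.arctan2(p[1]-.257,p[0]-.4588));print(n,"pin",len(P),p,"q",1.6-np.radians(th+16.5),"d_axis",np.hypot(p[0]-.5525,p[1]-.177))
    r=np.hypot(A[...,0]-.5525,A[...,1]-.177);m=(r<.057)&(r>.03)&(g>170)&(A[...,2]>.14)&(A[...,2]<.163);print(n,"disc z",np.median(A[m][:,2]) if m.any() else 0,m.sum())
    if n!="w":
        m=(np.hypot(A[...,0]-.4645,A[...,1]-.33)<.025)&(A[...,2]>.078)&(A[...,2]<.1)
        if m.any():print(n,"grater knob",np.median(A[m],0))
P=pts(load("scene0.pkl"));m=(np.hypot(P[...,0]-.4645,P[...,1]+.33)<.03)&(P[...,2]>.078);Q=pts(s);m2=(np.hypot(Q[...,0]-.4645,Q[...,1]+.33)<.03)&(Q[...,2]>.078);print("grater",np.median(P[m],0),np.median(Q[m2],0))
E
```

```text
clock: 20.6
eef_pos: [0.4792, 0.3105, 0.3346]
ee_rot: [131.1, 89.8, 30.2]
ft_force: [0.2, 0.8, 0.4]
width: 0.004
clock: 20.98
eef_pos: [0.4692, 0.3138, 0.335]
ee_rot: [-42.5, 89.9, -143.4]
ft_force: [0.9, -0.3, 0.1]
width: 0.003
[0.46920919 0.31354376 0.33497535] [ 0.30528063 -0.34453635  0.50617405]
s pin 47 [0.54735623 0.238572   0.20235353] q 1.5171864250829343 d_axis 0.06178648717000273
s disc z 0.15478936854960376 1051
d pin 57 [0.54064898 0.2373274  0.19376725] q 1.547898826965029 d_axis 0.06148041973548686
d disc z 0.15619265253871362 612
w pin 198 [0.54428108 0.23468293 0.20607345] q 1.567396501879961 d_axis 0.05826551725213512
w disc z 0.1567191769238066 6677
grater [ 0.46586121 -0.32691206  0.08741675] [ 0.46588597 -0.32864145  0.08778719]
```

View pics/s12c.png

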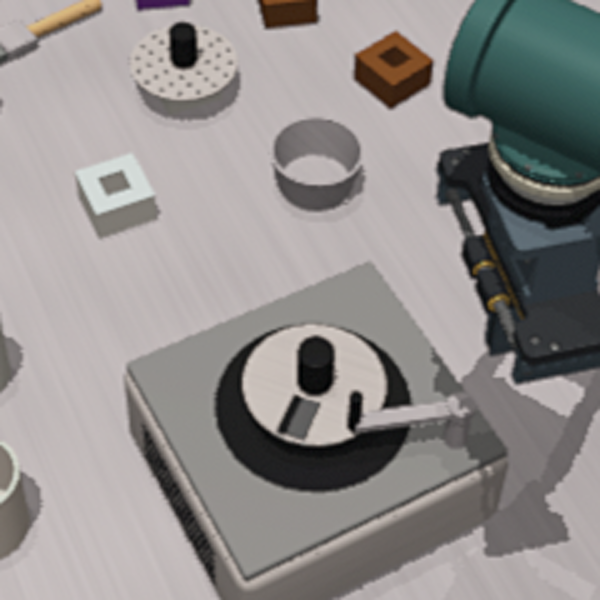

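The arm is at about 1.55 rad with its pin at crop (355,410), over the disc. The disc is flush at z ≈ 0.156, the grater is undisturbed, and the robot is clear of everything.

```bash
python3 -c "
from plant import *
print(close_job())"
```

```text
the job is handed in; nothing more can be done
None
```

I fitted the slicing disc to the cutter's drive, swung the retaining arm in over it, and handed the job in at about 21 s of the 72 s limit. The hand-in gives no verdict, so this rests on my own measurements.

- **Fitting:** the wrist camera showed the slot at about 43°, so I turned the disc to about 43° before lowering it. The key dropped straight in, so no turning in the socket was needed. The force reading rose about 10 N in all as the disc met the rim, far below the 30 N limit.
- **Disc:** its top measured 0.155–0.157 m in all three cameras, against 0.156 m expected for a disc flush on the rim. It was level when released, and I let go before moving the arm.
- **Retaining arm:** after the first push I estimated about 1.45 rad. The angle's zero is inferred, so I pushed it further. The final readings were 1.52, 1.55 and 1.57 rad, against the 1.3 rad needed. I did not push it hard against the end stop.
- **Grating disc:** its measured position changed by about 2 mm, which is within measurement noise, and it looks untouched on its stand.

The cameras differed by 2–4 mm on some positions, which is within or slightly above their stated calibration. No check failed.

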